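# Start the copy-stand sequence on the key console

### The job

Start up the copy stand from its key console: with the fingertips, lightly press the round key about 1 cm down without ramming it against its stop, then the long bar key, then the square key the same way, in that order; each stays partly down once pressed. Leave the cross-shaped key up, leave the key modules seated in the tray, and do not disturb the spectacle case, paperweight, pencil or book around it.

Things in the scene. Friction and masses are not known exactly. Their poses are not given: they have to be found in the camera images.
- tray: Dark steel console tray fixed to the desk, 149 x 149 mm, 20 mm high, with four square pockets (2 x 2, pocket centres 36 mm from the tray's middle along its x and y axes; pocket floor 5 mm above the desk). Origin: centre of its underside. The four key modules stand loose in the pockets, turned the same way as the tray; which module is in which pocket varies.
- module_round: Grey plastic key module, 64 x 64 mm and 34 mm high, about 0.35 kg, standing loose in its pocket (1.5 mm play each side); it carries the round key on top. Origin: centre of its underside. It must stay seated in its pocket: not lifted out. More than 20 N on it or its key is too hard.
- key_round_top (a point): Centre of the top face of the round key: off-white plastic, a round disc 34 mm across, flat-topped, centred on its module. It stands 20 mm proud of the module when up, so its top is 59 mm above the desk. Moves with the key.
- key_round (a joint): How far the round key is pushed down, in m: 0 to 0.001 at the start, 0.015 at its stop. The push needed grows evenly: 2.5 N at the top, 4.5 N at 0.005, 6.5 N at 0.010, 8.5 N before the stop. Let go, it springs back to about 0.007 and stays there (pushed less, it stays where left). Counts as pressed from 0.005; pushing to 0.008-0.012 is right.
- module_bar: Grey plastic key module, 64 x 64 mm and 34 mm high, about 0.35 kg, standing loose in its pocket (1.5 mm play each side); it carries the bar key on top. Origin: centre of its underside. It must stay seated in its pocket: not lifted out. More than 20 N on it or its key is too hard.
- key_bar_top (a point): Centre of the top face of the bar key: off-white plastic, a long narrow bar 56 mm long (along its module's y axis) and 18 mm wide, flat-topped, centred on its module. It stands 20 mm proud of the module when up, so its top is 59 mm above the desk. Moves with the key.
- key_bar (a joint): How far the bar key is pushed down, in m: 0 to 0.001 at the start, 0.015 at its stop. The push needed grows evenly: 2.5 N at the top, 4.5 N at 0.005, 6.5 N at 0.010, 8.5 N before the stop. Let go, it springs back to about 0.007 and stays there (pushed less, it stays where left). Counts as pressed from 0.005; pushing to 0.008-0.012 is right.
- module_square: Grey plastic key module, 64 x 64 mm and 34 mm high, about 0.35 kg, standing loose in its pocket (1.5 mm play each side); it carries the square key on top. Origin: centre of its underside. It must stay seated in its pocket: not lifted out. More than 20 N on it or its key is too hard.
- key_square_top (a point): Centre of the top face of the square key: off-white plastic, a square 34 x 34 mm, flat-topped, centred on its module. It stands 20 mm proud of the module when up, so its top is 59 mm above the desk. Moves with the key.
- key_square (a joint): How far the square key is pushed down, in m: 0 to 0.001 at the start, 0.015 at its stop. The push needed grows evenly: 2.5 N at the top, 4.5 N at 0.005, 6.5 N at 0.010, 8.5 N before the stop. Let go, it springs back to about 0.007 and stays there (pushed less, it stays where left). Counts as pressed from 0.005; pushing to 0.008-0.012 is right.
- module_cross: Grey plastic key module, 64 x 64 mm and 34 mm high, about 0.35 kg, standing loose in its pocket (1.5 mm play each side); it carries the cross key on top. Origin: centre of its underside. It must stay seated in its pocket: not lifted out. More than 20 N on it or its key is too hard.
- key_cross_top (a point): Centre of the top face of the cross key: off-white plastic, a plus-shaped cross, arms 46 mm tip to tip and 14 mm wide, flat-topped, centred on its module. It stands 20 mm proud of the module when up, so its top is 59 mm above the desk. Moves with the key.
- key_cross (a joint): How far the cross key is pushed down, in m: 0 to 0.001 at the start, 0.015 at its stop. The push needed grows evenly: 2.5 N at the top, 4.5 N at 0.005, 6.5 N at 0.010, 8.5 N before the stop. Let go, it springs back to about 0.007 and stays there (pushed less, it stays where left). Must stay up (below 0.003).
- case: Bystander: black spectacle case, 62 x 160 x 40 mm, loose on the desk beyond the tray. Origin: centre of its underside, long axis y.
- weight: Bystander: brass paperweight with a knob, 52 mm across, 48 mm high, loose beside the tray. Origin: centre of its underside.
- pencil: Bystander: brown pencil, 174 mm long, 7.5 mm thick, lying loose on the robot's side of the tray. Origin: middle of its underside, long axis x.
- volume: Bystander: closed bound volume, 150 x 210 x 42 mm, lying loose beside the tray. Origin: centre of its underside, long axis y.
Mind the look-alikes: they are no part of the job. What is shaped like the module_square but purple is not meant. What is shaped like the module_cross but purple is not meant.

How it is judged:
By the outcome, as a careful person would: the job done as asked, in the order asked, and still so for the second after the job is handed in, with the robot touching nothing.
It also fails if it takes over 38 s, if anything falls off the work surface, if the arm or the gripper's body presses on something with over 40 N, if the wrist force passes 120 N, or if a joint passes its speed limit or range.

### The arm

A 6-joint arm with a two-finger parallel gripper is mounted at the origin on the work surface. World frame = base frame: x ahead of the robot, y to its left, z up, the work surface at z = 0. Lengths are in m, angles in rad, forces in N, time in s.
With the tool pointing down it reaches from about 0.35 to 0.775 m from the base axis. Payload 5.5 kg.
Tool frame: the origin (TCP) lies on the centre line of the jaws, within the pads' length; the fingertips stand 17 mm ahead of it and the grasp point (between the pads) lies 2 mm behind it; z points along the fingers, y is the line along which they close (so a half turn about z gives the same grasp; the last joint's range is limited). The gripper opens to 85 mm and grips with 20 to 120 N. Pads are 22 mm wide; open, the fingers measure 114 mm over their backs; the gripper's body (76 mm by 85 mm) begins 54 mm behind the grasp point. The pads swing forward as they close: fully open they stand 13 mm farther back than shut.
Start: joints at [0.973, 0.313, 0.046, 1.304, 0, 1.431], TCP at [0.254, 0.516, 0.248] pointing down, gripper open.
Joint ranges: [-2.76, 2.76], [-0.86, 1.69], [-1.03, 1.26], [-2.2, 2.34], [-1.47, 1.5], [-3.14, 3.14]. Speed limits (rad/s): [2.57, 2.57, 3.14, 3.14, 3.14, 3.14].

### API

Orientations are given as a rotation vector (axis times angle).
In Python, from bench import * gives the robot as it stands. The module is installed in compiled form; this text tells all that it offers.
- The arm moves only by the tool apply_moves, never from a script. Its argument "deltas" is a list of rows, each a list of 3 entries, a list of its own where there are three numbers: the turn, a rotation vector about the tool's x, y, z in rad, then the shift along the tool's x, y, z in m, then the finger opening in m, from 0 to 0.0854. In form: [[[ax, ay, az], [x, y, z], jaw], ...]. A call has 1 to 12 rows; each row is the pose to reach, as a shift and turn from the pose commanded when the call began, along the tool's axes at that moment; what a row does not reach only later rows make up. A row lasts 1/12 s, in which the tool goes at most 41.7 mm and 7.16 degrees, less where a joint would pass 70% of its speed; a pose out of reach is approached as far as the arm can. A call with a gripper value outside its range is refused whole. The fingers move at their own pace and stop on an object; "newtons" is the grip in N (left out, the last holds). Time passes only in rows, so rows that repeat a pose let the fingers close. It gives the time, the measured TCP pose, the force, the opening and the grip force at its end, in the units of the state.
- sense(): the state, without advancing time (a new reading comes with each control period).
- get_image(name): name is "side" or "top" or "wrist"; returns a dict with "image" (420x560x3 uint8, blue, green, red), "fx", "fy", "cx", "cy" (pixels), "R" (3x3) and "t" (3): a world point X has camera coordinates R X + t. Camera axes: x right, y down, z forward; pixel columns grow to the right and rows downward; lengths in m; the calibration is good to about 2 mm. A picture is of the moment at which its call begins. There is no depth.
- hand_in(): hands the job in; it is judged then, once.
The state is a dict: "time_s": time; "joint_positions": joint angles; "qvel": joint speeds; "joint_torque": joint torques, N m; "tool_pos": TCP position; "ee_rot": TCP orientation; "force": force on the tool from outside, world axes, zero at the start; "moment": the same for the moment, N m; "grip_width": finger opening in m; "gripper_force": force on a finger pad.
Only numpy, scipy, OpenCV 4.12 (cv2) and the standard library are available. Lean on these libraries where they do the work, as an engineer would, in place of code of your own. Each camera call takes 0.05 s, during which the arm holds its last target. There are 200 camera calls.

## Working session

There is one attempt and no reset: what is moved stays moved. The work goes in short steps, Python scripts to look and compute and a tool call to move; the robot and the scene stay as the last step left them, time stands still between calls to the robot, and variables do not carry over. Pictures are saved under pics/ and viewed, at most 10 in all, crops included, and the job is handed in when it is done.

Besides the shell and the picture viewer there is one more tool, called after "Emit:" as name(argument=value, ...) on one line, values as JSON. apply_moves: Moves the arm, as the interface text tells. Its arguments: {"type":"object","properties":{"deltas":{"type":"array"},"newtons":{"type":"number"}},"required":["deltas"]}

```bash
mkdir -p pics
python3 - <<'E'
from bench import *
import cv2,numpy as np
s=sense();print({k:np.round(v,4).tolist() for k,v in s.items()})
for n in("top","side"):
    g=get_image(n);cv2.imwrite(f"pics/{n}0.png",g["image"]);print(n,g["fx"],g["cx"],g["cy"],g["R"],g["t"])
E
```

```text
{'time_s': 0.0, 'joint_positions': [0.9734, 0.314, 0.045, 1.3036, -0.0, 1.4312], 'qvel': [-0.0018, 0.0011, -0.001, -0.0004, -0.0006, -0.0005], 'joint_torque': [-0.0005, -48.0632, 29.8531, 0.0194, -0.0003, 0.0], 'tool_pos': [0.2539, 0.5154, 0.2474], 'ee_rot': [-0.7127, -3.059, 0.0027], 'force': [-0.6925, 0.5273, 0.3817], 'moment': [0.0044, -0.0235, -0.08], 'gripper_force': 0.0, 'grip_width': 0.0857}
top 435.8857029291539 273.9803201651499 216.13693599249083 [[-0.00423916 -0.9995662  -0.0291452 ]
 [-0.98891044  0.00851716 -0.14826865]
 [ 0.14845256  0.02819346 -0.98851756]] [0.0710271  0.59266364 0.93236191]
side 427.347881351978 285.9941793873103 216.0874776089259 [[ 0.99377874 -0.1107805   0.01146766]
 [-0.04530134 -0.49614018 -0.86705981]
 [ 0.10174288  0.8611461  -0.49807207]] [-0.54759538  0.11888762  0.97243249]
```

View pics/top0.png

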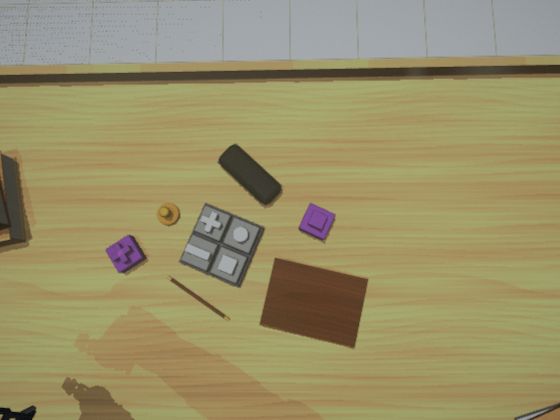

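View pics/side0.png

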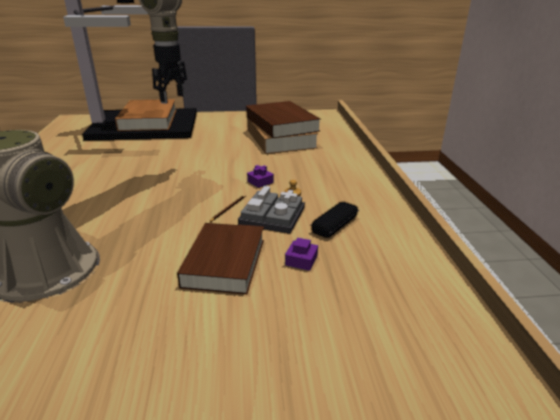

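The top view shows the tray near (222,245), with the cross key at (211,222), round (240,234), bar (200,253) and square (228,265). The side view agrees with that layout. The purple look-alikes stand outside the tray at (125,254) and (317,221).

```bash
cat > h.py <<'E'
from bench import *
import cv2,numpy as np
from scipy.spatial.transform import Rotation as Ro
def ray(g,u,v,z):
    d=np.array([(u-g["cx"])/g["fx"],(v-g["cy"])/g["fy"],1]);R=np.array(g["R"]);c=-R.T@np.array(g["t"]);d=R.T@d
    return c+d*(z-c[2])/d[2]
def proj(g,X):
    p=np.array(g["R"])@X+np.array(g["t"]);return p[:2]/p[2]*[g["fx"],g["fy"]]+[g["cx"],g["cy"]]
def delta(s,X):
    return Ro.from_rotvec(s["ee_rot"]).inv().apply(np.array(X)-s["tool_pos"])
E
python3 - <<'E'
from h import *
g=get_image("top");im=g["image"]
print(im[234,240],im[222,211],im[240,225],im[243,250],im[265,228])
hsv=cv2.cvtColor(im,cv2.COLOR_BGR2HSV)
roi=np.zeros(im.shape[:2],np.uint8);roi[200:292,175:270]=255
for t in(125,140,150,160):
    m=((hsv[...,1]<60)&(hsv[...,2]>t)).astype(np.uint8)*255&roi
    n,l,st,c=cv2.connectedComponentsWithStats(m)
    print(t,[(st[i,4],c[i].round(1).tolist(),ray(g,*c[i],.059).round(4).tolist()) for i in range(1,n) if st[i,4]>25])
# tray outline from low saturation
m=((hsv[...,1]<70)).astype(np.uint8)*255&roi
k=max(cv2.findContours(m,0,2)[0],key=cv2.contourArea);r=cv2.minAreaRect(k);print(r,ray(g,*r[0],.02))
cv2.imwrite("pics/crop.png",cv2.resize(im[195:295,165:285],None,fx=6,fy=6,interpolation=cv2.INTER_CUBIC))
s=sense();print(Ro.from_rotvec(s["ee_rot"]).as_matrix().round(3))
E
```

```text
[173 171 167] [172 171 166] [126 129 127] [128 132 129] [171 170 165]
125 [(np.int32(441), [210.1, 220.0], [0.5835, 0.2086, 0.059]), (np.int32(597), [240.3, 234.4], [0.5511, 0.1412, 0.059]), (np.int32(70), [215.6, 233.8], [0.5528, 0.1958, 0.059]), (np.int32(596), [197.9, 251.7], [0.5136, 0.2341, 0.059]), (np.int32(585), [227.4, 264.0], [0.4862, 0.169, 0.059])]
140 [(np.int32(202), [209.9, 221.2], [0.5809, 0.209, 0.059]), (np.int32(175), [239.5, 233.6], [0.5528, 0.143, 0.059]), (np.int32(193), [196.7, 251.4], [0.5143, 0.2368, 0.059]), (np.int32(230), [226.6, 263.9], [0.4865, 0.1708, 0.059])]
150 [(np.int32(179), [210.1, 221.2], [0.5809, 0.2086, 0.059]), (np.int32(159), [239.7, 233.8], [0.5524, 0.1425, 0.059]), (np.int32(173), [197.0, 251.3], [0.5144, 0.2363, 0.059]), (np.int32(212), [226.7, 264.0], [0.4863, 0.1705, 0.059])]
160 [(np.int32(157), [210.1, 221.2], [0.5809, 0.2084, 0.059]), (np.int32(146), [239.9, 233.7], [0.5527, 0.1421, 0.059]), (np.int32(155), [197.0, 251.3], [0.5144, 0.2363, 0.059]), (np.int32(195), [226.9, 264.0], [0.4864, 0.1701, 0.059])]
((221.34486389160156, 244.36209106445312), (64.9966812133789, 65.52191162109375), 23.198591232299805) [0.5326537  0.18865906 0.02      ]
[[-0.897  0.442 -0.001]
 [ 0.442  0.897 -0.001]
 [ 0.    -0.001 -1.   ]]
```

View pics/crop.png

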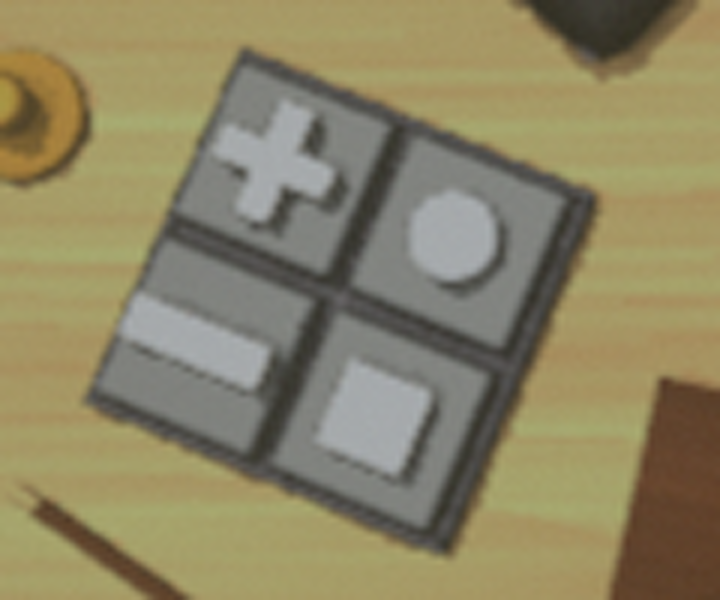

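The crop shows four bright key tops on grey modules, in the layout I read before. The two diagonals share a midpoint at (0.5335, 0.189) and have the right length. Next I move over the round key with the fingers shut.

Emit:
apply_moves(deltas=[[[0,0,0],[-0.035,-0.016,0],0],[[0,0,0],[-0.07,-0.033,0],0],[[0,0,0],[-0.105,-0.05,0],0],[[0,0,0],[-0.14,-0.066,0.0],0],[[0,0,0],[-0.175,-0.082,0.01],0],[[0,0,0],[-0.21,-0.098,0.02],0],[[0,0,0],[-0.245,-0.115,0.035],0],[[0,0,0],[-0.28,-0.131,0.05],0],[[0,0,0],[-0.315,-0.148,0.065],0],[[0,0,0],[-0.35,-0.164,0.08],0],[[0,0,0],[-0.385,-0.18,0.095],0],[[0,0,0],[-0.41,-0.192,0.105],0]], newtons=20)

```text
time_s: 1.15
tool_pos: [0.5382, 0.1596, 0.1416]
ee_rot: [-0.716, -3.058, 0.001]
force: [0.5, -0.1, 0.3]
grip_width: 0.0
gripper_force: 0.0
```

Emit:
apply_moves(deltas=[[[0,0,0],[-0.023,-0.011,0.015],0],[[0,0,0],[-0.023,-0.011,0.015],0],[[0,0,0],[-0.023,-0.011,0.015],0],[[0,0,0],[-0.023,-0.011,0.015],0],[[0,0,0],[-0.023,-0.011,0.015],0]])

```text
time_s: 1.57
tool_pos: [0.5525, 0.1432, 0.1288]
ee_rot: [0.711, 3.06, 0.001]
force: [0.1, 0.5, -0.0]
grip_width: 0.0001
gripper_force: 0.0
```

Run:
```python
from h import *
s=sense();print({k:np.round(v,4).tolist() for k,v in s.items()})
print(delta(s,[.5525,.142,.085]).round(4))
g=get_image("wrist");cv2.imwrite("pics/w1.png",g["image"])
for n,p in dict(r=(.5525,.142,.059),b=(.514,.236,.059),sq=(.486,.170,.059),tip=s["tool_pos"]+np.array([0,0,-.017])).items(): print(n,proj(g,np.array(p)).round())
```

```text
{'time_s': 1.5667, 'joint_positions': [0.1128, 0.3668, -0.1782, 1.0255, 0.0003, 0.5695], 'qvel': [0.0089, -0.0095, 0.0025, -0.0019, -0.0006, -0.0018], 'joint_torque': [-0.6177, -48.1445, 27.4898, -0.014, -0.022, 0.0026], 'tool_pos': [0.5525, 0.1432, 0.1288], 'ee_rot': [0.7111, 3.0599, 0.0005], 'force': [0.0593, 0.488, -0.0434], 'moment': [0.055, -0.0257, -0.0237], 'gripper_force': 0.0, 'grip_width': 0.0001}
[-0.0006 -0.001   0.0438]
r [279. 233.]
b [389. 117.]
sq [272. 124.]
tip [280. 269.]
```

View pics/w1.png

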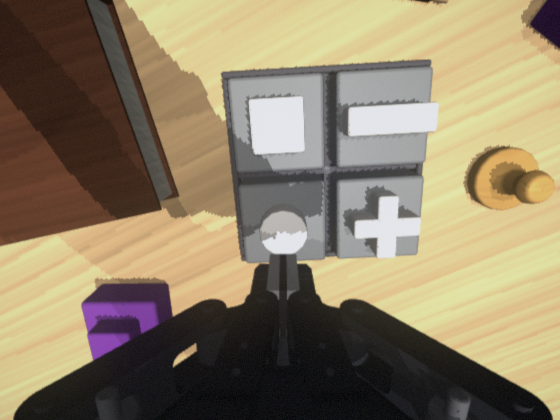

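The wrist view shows the round key at (284,233), directly ahead of the shut fingertips. The prediction was (279,233), so it agrees to within 2 mm. Next I descend to just above the key.

Emit:
apply_moves(deltas=[[[0,0,0],[0,-0.001,0.015],0],[[0,0,0],[0,-0.001,0.03],0],[[0,0,0],[0,-0.001,0.042],0],[[0,0,0],[0,-0.001,0.045],0],[[0,0,0],[0,-0.001,0.045],0],[[0,0,0],[0,-0.001,0.045],0]])

```text
time_s: 2.12
tool_pos: [0.5525, 0.1421, 0.0841]
ee_rot: [0.711, 3.059, 0.001]
force: [-0.5, 0.5, 0.4]
grip_width: 0.0002
gripper_force: 0.0
```

Emit:
apply_moves(deltas=[[[0,0,0],[0,0,0.001],0],[[0,0,0],[0,0,0.002],0],[[0,0,0],[0,0,0.003],0],[[0,0,0],[0,0,0.004],0],[[0,0,0],[0,0,0.005],0],[[0,0,0],[0,0,0.006],0],[[0,0,0],[0,0,0.006],0],[[0,0,0],[0,0,0.006],0]])

```text
time_s: 2.78
tool_pos: [0.5523, 0.1414, 0.0772]
ee_rot: [-0.713, -3.059, 0.0]
force: [-0.2, -0.5, 0.0]
grip_width: 0.0
gripper_force: 0.0
```

Emit:
apply_moves(deltas=[[[0,0,0],[0,0,0.001],0],[[0,0,0],[0,0,0.002],0],[[0,0,0],[0,0,0.003],0],[[0,0,0],[0,0,0.004],0],[[0,0,0],[0,0,0.004],0],[[0,0,0],[0,0,0.004],0]])

```text
time_s: 3.28
tool_pos: [0.5525, 0.1415, 0.0734]
ee_rot: [0.713, 3.059, 0.0]
force: [-0.7, -0.2, 1.5]
grip_width: -0.0
gripper_force: 0.8
```

Emit:
apply_moves(deltas=[[[0,0,0],[0,0,0.001],0],[[0,0,0],[0,0,0.002],0],[[0,0,0],[0,0,0.003],0],[[0,0,0],[0,0,0.003],0],[[0,0,0],[0,0,0.003],0]])

```text
time_s: 3.7
tool_pos: [0.5525, 0.1415, 0.0703]
ee_rot: [0.713, 3.059, 0.0]
force: [-0.6, 0.1, 3.2]
grip_width: 0.0001
gripper_force: 1.5
```

Run:
```python
from h import *
for i in range(4):
    g=get_image("wrist");s=sense();print(s["time_s"],s["tool_pos"].round(4),s["force"].round(2))
```

```text
3.75 [0.5525 0.1415 0.0703] [-0.93  0.16  2.89]
3.8 [0.5525 0.1414 0.0703] [0.07 0.54 2.34]
3.85 [0.5525 0.1414 0.0703] [-0.65  0.5   2.39]
3.9 [0.5525 0.1415 0.0703] [ 0.26 -0.09  2.62]
```

Emit:
apply_moves(deltas=[[[0,0,0],[0,0,0.001],0],[[0,0,0],[0,0,0.002],0]])

```text
time_s: 4.07
tool_pos: [0.5526, 0.1415, 0.0685]
ee_rot: [0.713, 3.059, 0.0]
force: [-0.9, -0.8, 4.1]
grip_width: -0.0004
gripper_force: 2.7
```

Run:
```python
from h import *
for i in range(5):
    g=get_image("wrist");s=sense();print(s["time_s"],s["tool_pos"].round(4),s["force"].round(2))
im=g["image"];cv2.imwrite("pics/w2.png",im)
p=proj(g,s["tool_pos"]-[0,0,.017]);print(p, proj(g,np.array([.486,.170,.059])))
```

```text
4.1167 [0.5525 0.1415 0.0683] [-1.04 -0.78  4.35]
4.1667 [0.5525 0.1415 0.0683] [ 0.25 -0.63  3.31]
4.2167 [0.5525 0.1415 0.0683] [-1.16 -0.52  3.01]
4.2667 [0.5525 0.1415 0.0683] [-0.92 -0.8   3.2 ]
4.3167 [0.5525 0.1415 0.0683] [-0.89  0.04  3.85]
[280.18551269 269.1886606 ] [270.81704333 124.6915431 ]
```

View pics/w2.png

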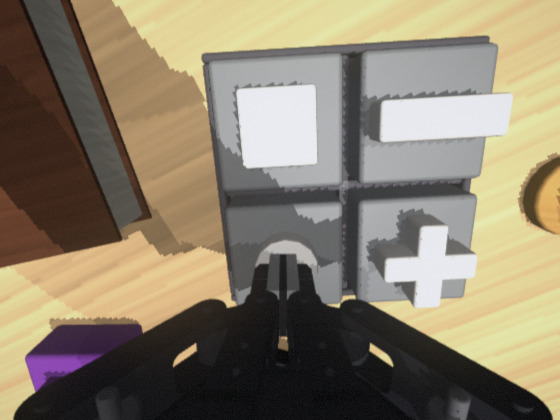

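Fingertip geometry puts the key about 7.7 mm down. The force rises about 0.4 N/mm, which matches the key's rate. I'll go 2 mm further, then lift.

Emit:
apply_moves(deltas=[[[0,0,0],[0,0,0.001],0],[[0,0,0],[0,0,0.002],0],[[0,0,0],[0,0,0.002],0]])

```text
time_s: 4.57
tool_pos: [0.5525, 0.1415, 0.0664]
ee_rot: [0.713, 3.059, 0.0]
force: [-0.3, -1.1, 4.3]
grip_width: -0.0001
gripper_force: 2.1
```

Emit:
apply_moves(deltas=[[[0,0,0],[0,0,-0.003],0],[[0,0,0],[0,0,-0.01],0],[[0,0,0],[0,0,-0.025],0],[[0,0,0],[0,0,-0.04],0],[[0,0,0],[0,0,-0.055],0],[[0,0,0],[0,0,-0.061],0],[[0,0,0],[0,0,-0.061],0],[[0,0,0],[0,0,-0.061],0]])

```text
time_s: 5.23
tool_pos: [0.5524, 0.1415, 0.1273]
ee_rot: [0.713, 3.059, 0.0]
force: [0.1, -0.7, -1.2]
grip_width: -0.0001
gripper_force: 0.0
```

Run:
```python
from h import *
g=get_image("wrist");s=sense();print(s["time_s"],s["tool_pos"].round(4),s["force"].round(2))
im=g["image"];cv2.imwrite("pics/w3.png",im)
h=cv2.cvtColor(im,cv2.COLOR_BGR2HSV);m=((h[...,1]<40)&(h[...,2]>165)).astype(np.uint8);m[:60]=0;m[270:]=0;m[:,:225]=0;m[:,445:]=0
n,l,st,c=cv2.connectedComponentsWithStats(m)
for i in range(1,n):
    if st[i,4]>300: print(st[i],c[i].round(1),ray(g,*c[i],.059).round(4))
for z in(.059,.052): print(z,[proj(g,np.array([.5525,.142,z])+17e-3*np.array([np.cos(a),np.sin(a),0])).round(1) for a in np.arange(4)*np.pi/2+.41])
print(delta(s,[.514,.236,.129]).round(4),delta(s,[.486,.170,.129]).round(4))
```

```text
5.2833 [0.552  0.1414 0.1267] [ 0.19 -0.05  0.18]
[ 343   71   75   32 1782] [374.   86.3] [0.4936 0.232  0.059 ]
[ 233   75   91   93 6768] [283.5 118.6] [0.4864 0.176  0.059 ]
[ 343  100  100   64 4688] [390.2 130.7] [0.5217 0.2318 0.059 ]
[ 343  179   82   79 3671] [385.6 213.2] [0.5706 0.2106 0.059 ]
[ 263  208   62   44 1864] [291.  229.5] [0.5532 0.149  0.059 ]
0.059 [array([300.1, 247.8]), array([297.8, 214.8]), array([262. , 217.6]), array([265.5, 250.4])]
0.052 [array([299.5, 243.7]), array([297.3, 211.7]), array([262.6, 214.4]), array([266. , 246.3])]
[ 0.0759  0.068  -0.0023] [ 0.0718 -0.0035 -0.0023]
```

View pics/w3.png

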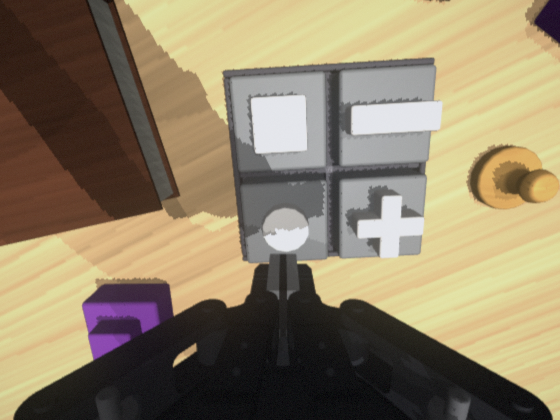

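The round key now sits at about (285,229), against (284,233) before, while the square stayed put. That shift fits about 7 mm down. I'll check it numerically before moving on.

Run:
```python
import cv2,numpy as np
for f in("w1","w3"):
    im=cv2.imread(f"pics/{f}.png");h=cv2.cvtColor(im,cv2.COLOR_BGR2HSV)
    G=cv2.GaussianBlur(cv2.cvtColor(im,cv2.COLOR_BGR2GRAY),(0,0),1.0).astype(float)
    print(f,im[205:215,285].mean(1).round(),im[245:262,285].mean(1).round())
    print(' top',[int(v) for v in G[195:225,285]],'left',[int(v) for v in G[230,250:270]],'right',[int(v) for v in G[230,298:320]],'bot',[int(v) for v in G[240:262,285]])
    print(' sq top',[int(v) for v in G[88:106,275]],'sq bot',[int(v) for v in G[145:162,275]])
```

```text
w1 [ 96.  98.  98.  97.  99. 111. 151. 181. 186. 184.] [230. 230. 231. 231. 230. 231. 231. 228. 188. 107.  55.  46.  46.  45.
  44.  46.  43.]
 top [105, 104, 104, 105, 105, 104, 104, 103, 101, 99, 98, 97, 98, 99, 105, 122, 149, 171, 182, 185, 184, 184, 184, 185, 184, 184, 184, 184, 184, 183] left [89, 89, 90, 96, 106, 119, 128, 133, 133, 135, 147, 163, 174, 179, 179, 180, 181, 182, 182, 183] right [191, 195, 197, 192, 186, 184, 185, 181, 172, 163, 161, 164, 165, 165, 165, 165, 166, 166, 166, 166, 166, 166] bot [229, 229, 229, 229, 229, 229, 229, 229, 229, 229, 229, 226, 211, 174, 121, 78, 58, 53, 52, 51, 51, 49]
 sq top [171, 171, 172, 171, 170, 165, 156, 146, 148, 170, 201, 221, 228, 229, 229, 229, 230, 230] sq bot [230, 230, 230, 229, 229, 229, 225, 211, 187, 169, 166, 169, 170, 171, 171, 170, 171]
w3 [ 99. 101. 123. 161. 185. 186. 184. 186. 185. 184.] [230. 230. 230. 230. 231. 227. 194. 147. 116.  70.  49.  44.  47.  44.
  47.  46.  43.]
 top [105, 105, 105, 105, 105, 105, 104, 102, 100, 99, 100, 108, 128, 155, 176, 184, 186, 186, 185, 185, 185, 185, 184, 184, 184, 184, 184, 184, 184, 183] left [89, 89, 89, 89, 89, 90, 92, 99, 112, 126, 131, 128, 131, 149, 168, 178, 181, 181, 178, 176] right [228, 226, 224, 225, 226, 228, 229, 230, 227, 218, 200, 181, 170, 167, 166, 166, 166, 166, 166, 166, 166, 167] bot [230, 230, 229, 229, 229, 229, 229, 229, 229, 227, 215, 188, 152, 115, 84, 63, 54, 52, 52, 51, 51, 49]
 sq top [171, 171, 170, 164, 152, 136, 129, 144, 179, 211, 226, 229, 230, 230, 230, 230, 230, 230] sq bot [230, 230, 230, 230, 230, 226, 213, 188, 165, 159, 163, 168, 170, 171, 171, 171, 171]
```

The disc's edge moved 3.1 px, which is about 7 mm, so the round key is latched. Next is the bar key.

Emit:
apply_moves(deltas=[[[0,0,0],[0.019,0.017,0],0],[[0,0,0],[0.038,0.034,0],0],[[0,0,0],[0.057,0.051,0],0],[[0,0,0],[0.076,0.068,0],0],[[0,0,0],[0.076,0.068,0],0],[[0,0,0],[0.076,0.068,0.015],0],[[0,0,0],[0.076,0.068,0.03],0],[[0,0,0],[0.076,0.068,0.042],0],[[0,0,0],[0.076,0.068,0.046],0],[[0,0,0],[0.076,0.068,0.048],0],[[0,0,0],[0.076,0.068,0.048],0],[[0,0,0],[0.076,0.068,0.048],0]])

```text
time_s: 6.28
tool_pos: [0.5147, 0.2359, 0.0796]
ee_rot: [0.713, 3.059, 0.0]
force: [0.6, -0.3, 0.3]
grip_width: 0.0002
gripper_force: 0.0
```

Emit:
apply_moves(deltas=[[[0,0,0],[0,0,0.001],0],[[0,0,0],[0,0,0.002],0],[[0,0,0],[0,0,0.003],0],[[0,0,0],[0,0,0.004],0],[[0,0,0],[0,0,0.005],0],[[0,0,0],[0,0,0.006],0],[[0,0,0],[0,0,0.006],0]])

```text
time_s: 6.87
tool_pos: [0.5145, 0.2361, 0.0735]
ee_rot: [0.713, 3.059, 0.0]
force: [-0.0, 0.1, 2.2]
grip_width: 0.0001
gripper_force: 1.0
```

Same behaviour as the round key; 7 mm more to 0.0664.

Emit:
apply_moves(deltas=[[[0,0,0],[0,0,0.001],0],[[0,0,0],[0,0,0.002],0],[[0,0,0],[0,0,0.003],0],[[0,0,0],[0,0,0.004],0],[[0,0,0],[0,0,0.005],0],[[0,0,0],[0,0,0.006],0],[[0,0,0],[0,0,0.007],0],[[0,0,0],[0,0,0.007],0]])

```text
time_s: 7.53
tool_pos: [0.5145, 0.2361, 0.0663]
ee_rot: [0.713, 3.059, 0.0]
force: [-0.9, -1.0, 4.8]
grip_width: -0.0
gripper_force: 2.1
```

Emit:
apply_moves(deltas=[[[0,0,0],[0,0,-0.003],0],[[0,0,0],[0,0,-0.01],0],[[0,0,0],[0,0,-0.025],0],[[0,0,0],[0,0,-0.04],0],[[0,0,0],[0,0,-0.055],0],[[0,0,0],[0,0,-0.061],0],[[0,0,0],[0,0,-0.061],0],[[0,0,0],[0,0,-0.061],0]])

```text
time_s: 8.2
tool_pos: [0.5143, 0.2361, 0.1272]
ee_rot: [0.713, 3.059, 0.0]
force: [-0.5, 0.4, -0.6]
grip_width: 0.0
gripper_force: 0.0
```

Run:
```python
from h import *
g=get_image("wrist");s=sense();print(s["time_s"],s["tool_pos"].round(4),s["force"].round(2))
cv2.imwrite("pics/w4.png",g["image"])
for z in(.059,.052): print(z,[proj(g,np.array([.514,.236,z])+Ro.from_euler('z',.4).apply([a*.009,b*.028,0])).round(1) for a,b in((1,1),(1,-1),(-1,-1),(-1,1))])
print(delta(s,[.486,.170,.0796]).round(4))
```

```text
8.25 [0.5138 0.2359 0.1266] [-0.46 -0.97  0.14]
0.059 [array([318. , 211.4]), array([264.1, 268.6]), array([244.2, 253.3]), array([297.9, 194.1])]
0.052 [array([316.9, 208.3]), array([264.7, 264. ]), array([245.4, 249.2]), array([297.4, 191.6])]
[-0.0042 -0.0714  0.047 ]
```

View pics/w4.png

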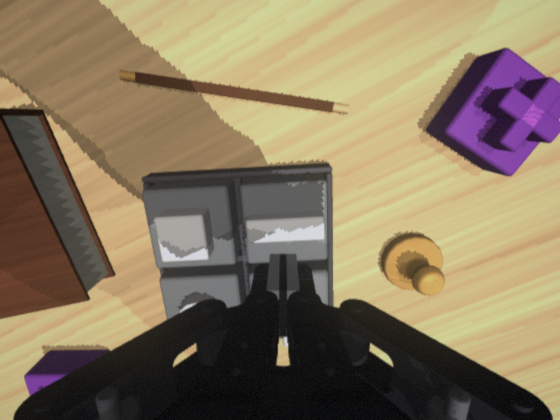

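The bar at (287,231) now sits low with a narrow visible side; the square at (183,238) is still raised. The case, paperweight and pencil weren't touched. Next is the square key.

Emit:
apply_moves(deltas=[[[0,0,0],[-0.001,-0.018,0],0],[[0,0,0],[-0.002,-0.036,0],0],[[0,0,0],[-0.003,-0.054,0],0],[[0,0,0],[-0.004,-0.071,0],0],[[0,0,0],[-0.004,-0.071,0],0],[[0,0,0],[-0.004,-0.071,0.015],0],[[0,0,0],[-0.004,-0.071,0.03],0],[[0,0,0],[-0.004,-0.071,0.042],0],[[0,0,0],[-0.004,-0.071,0.046],0],[[0,0,0],[-0.004,-0.071,0.048],0],[[0,0,0],[-0.004,-0.071,0.048],0],[[0,0,0],[-0.004,-0.071,0.048],0]])

```text
time_s: 9.25
tool_pos: [0.4869, 0.1709, 0.0796]
ee_rot: [0.712, 3.059, 0.0]
force: [0.4, 0.4, 0.2]
grip_width: -0.0
gripper_force: 0.0
```

Emit:
apply_moves(deltas=[[[0,0,0],[0,0,0.001],0],[[0,0,0],[0,0,0.002],0],[[0,0,0],[0,0,0.003],0],[[0,0,0],[0,0,0.004],0],[[0,0,0],[0,0,0.005],0],[[0,0,0],[0,0,0.006],0],[[0,0,0],[0,0,0.006],0]])

```text
time_s: 9.83
tool_pos: [0.4867, 0.1706, 0.0735]
ee_rot: [0.713, 3.059, 0.001]
force: [-0.2, 0.7, 1.9]
grip_width: -0.0
gripper_force: 1.0
```

Emit:
apply_moves(deltas=[[[0,0,0],[0,0,0.001],0],[[0,0,0],[0,0,0.002],0],[[0,0,0],[0,0,0.003],0],[[0,0,0],[0,0,0.004],0],[[0,0,0],[0,0,0.005],0],[[0,0,0],[0,0,0.006],0],[[0,0,0],[0,0,0.007],0],[[0,0,0],[0,0,0.007],0]])

```text
time_s: 10.5
tool_pos: [0.4868, 0.1707, 0.0664]
ee_rot: [0.713, 3.059, 0.001]
force: [-0.3, 0.8, 4.0]
grip_width: -0.0
gripper_force: 2.0
```

Emit:
apply_moves(deltas=[[[0,0,0],[0,0,-0.003],0],[[0,0,0],[0,0,-0.01],0],[[0,0,0],[0,0,-0.025],0],[[0,0,0],[0,0,-0.04],0],[[0,0,0],[0,0,-0.061],0],[[0,0,0],[0.03,0,-0.061],0],[[0,0,0],[0.06,0,-0.061],0],[[0,0,0],[0.07,0,-0.07],0],[[0,0,0],[0.07,0,-0.07],0],[[0,0,0],[0.07,0,-0.07],0],[[0,0,0],[0.07,0,-0.07],0]])

```text
time_s: 11.42
tool_pos: [0.4248, 0.2015, 0.1366]
ee_rot: [0.713, 3.058, 0.001]
force: [0.0, -0.4, 0.4]
grip_width: -0.0004
gripper_force: 0.0
```

Run:
```python
from h import *
g=get_image("side");s=sense();print(s["time_s"],s["tool_pos"].round(4),s["force"].round(2))
a=cv2.imread("pics/side0.png")[175:240,220:320];b=g["image"][175:240,220:320]
r=lambda x:cv2.resize(x,None,fx=4,fy=4,interpolation=cv2.INTER_CUBIC)
w=cv2.resize(a,None,fx=4,fy=4,interpolation=cv2.INTER_CUBIC)
cv2.imwrite("pics/cmp.png",np.hstack([w,r(b)]))
t0=cv2.imread("pics/top0.png");t=get_image("top")["image"];cv2.imwrite("pics/top1.png",t)
```

```text
11.4667 [0.4248 0.2013 0.1364] [0.57 0.05 0.28]
```

View pics/cmp.png

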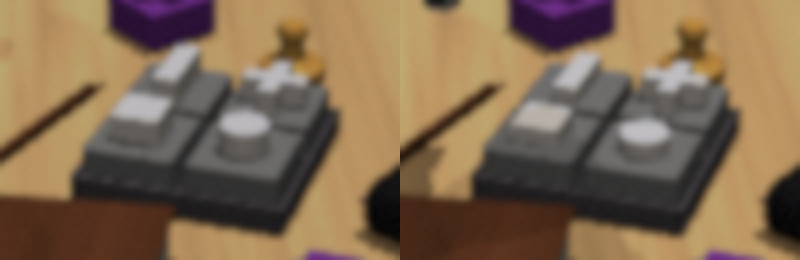

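The before/after side crops show the round, bar and square keys each about 2.5 px lower, which is about 7 mm. The cross key, modules and bystanders haven't moved, so I'm handing in.

```bash
python3 -c "
from bench import *
print(hand_in())"
```

```text
the job is handed in; nothing more can be done
None
```

I pressed the round, bar and square keys in that order, about 1 cm each; in the camera images all three stay about 7 mm down, the cross key is still up and nothing else appears moved. I handed the job in at about 11.5 s, but it returned no verdict.

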